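# Unpile the spectrograph optics into their colour-marked trays

### The job

The spectrograph's optics have been left in a pile: take the pile apart one piece at a time from the top down, and set each piece flat inside the tray whose rim has its own colour, lying along the tray, with nothing resting on the rim (yellow lens barrel upright, then green slit cassette, red filter cassette, blue grating case). Set the pieces down, do not drop them, and leave the little brown glass bottle standing where it is.

Things in the scene. Friction and masses are not known exactly. Their poses are not given: they have to be found in the camera images.
- lens_center (a point): Centre (half-way up) of the yellow lens barrel, an upright metal cylinder of 40 mm diameter, 38 mm high, glass in its top; z is its axis. It stands on top of the pile at the start. About 0.1 kg.
- slit_cassette_center (a point): Centre (half-way up) of the green slit cassette, a flat-lying block 46 mm (its x) by 72 mm (its y), 30 mm high, with an aluminium plate and black slit on top. Second from the top of the pile, under the lens barrel. About 0.11 kg.
- filter_cassette_center (a point): Centre (half-way up) of the red filter cassette, a flat-lying block 54 mm (its x) by 98 mm (its y), 30 mm high, with two round filters in its top. Third from the top of the pile, under the slit cassette. About 0.16 kg.
- grating_case_center (a point): Centre (half-way up) of the blue grating case, a flat-lying block 62 mm (its x) by 124 mm (its y), 32 mm high. Bottom of the pile, under the filter cassette, on a fixed 2 mm thick grey mat. About 0.25 kg. In the pile all four lie roughly centred on one another, each smaller than the one below, so that the ends of each stick out and show from above.
- tray_yellow: The shallow tray with the yellow rim, for the lens barrel; grey floor with a flat yellow strip at each end, fixed to the bench. Inside 62 x 62 mm (along its x and y), floor 2 mm thick, rim 4 mm wide whose top is 6 mm above the bench. Origin at the centre of its underside, on the bench top; its y axis runs along one side (it is square). It does not move in a run; its place and yaw differ from run to run.
- tray_green: The shallow tray with the green rim, for the slit cassette; grey floor with a flat green strip at each end, fixed to the bench. Inside 68 x 94 mm (along its x and y), floor 2 mm thick, rim 4 mm wide whose top is 6 mm above the bench. Origin at the centre of its underside, on the bench top; its y axis runs along its longer side. It does not move in a run; its place and yaw differ from run to run.
- tray_red: The shallow tray with the red rim, for the filter cassette; grey floor with a flat red strip at each end, fixed to the bench. Inside 76 x 120 mm (along its x and y), floor 2 mm thick, rim 4 mm wide whose top is 6 mm above the bench. Origin at the centre of its underside, on the bench top; its y axis runs along its longer side. It does not move in a run; its place and yaw differ from run to run.
- tray_blue: The shallow tray with the blue rim, for the grating case; grey floor with a flat blue strip at each end, fixed to the bench. Inside 84 x 146 mm (along its x and y), floor 2 mm thick, rim 4 mm wide whose top is 6 mm above the bench. Origin at the centre of its underside, on the bench top; its y axis runs along its longer side. It does not move in a run; its place and yaw differ from run to run.
- bottle_center (a point): Centre (half-way up) of the small brown glass bottle of lens cleaner with a white cap, 32 mm diameter, 70 mm high, standing loose on the bench among the trays. To be left alone. (A small white jar and a short dark metal post of up to 45 mm height stand in similar gaps.)
Things that resemble listed ones, but are neither listed nor needed, are in the scene too. There is more than one size of the part that bears filter_cassette_center; the job needs the middle-sized.

How it is judged:
By the outcome, as a careful person would: the job done as asked, in the order asked, and still so for the second after the job is handed in, with the robot touching nothing.
It also fails if it takes over 128 s, if anything falls off the work surface, if the arm or the gripper's body presses on something with over 40 N, if the wrist force passes 120 N, or if a joint passes its speed limit or range.

### The arm

A 6-joint arm with a two-finger parallel gripper is mounted at the origin on the work surface. World frame = base frame: x ahead of the robot, y to its left, z up, the work surface at z = 0. Lengths are in m, angles in degrees, forces in N, time in s.
With the tool pointing down it reaches from about 0.375 to 0.9 m from the base axis. Payload 3.1 kg.
Tool frame: the origin (TCP) lies on the centre line of the jaws, within the pads' length; the fingertips stand 25 mm ahead of it and the grasp point (between the pads) lies 6 mm ahead of it; z points along the fingers, y is the line along which they close (so a half turn about z gives the same grasp; the last joint's range is limited). The gripper opens to 87 mm and grips with 3 to 60 N. Pads are 19 mm wide; open, the fingers measure 117 mm over their backs; the gripper's body (75 mm by 190 mm) begins 51 mm behind the grasp point.
Start: joints at [53.486, 30.224, 82.088, -0, 67.689, -10.227], TCP at [0.277, 0.56, 0.248] pointing down, gripper open.
Joint ranges: [-176.69, 176.69], [-43.24, 126.21], [12.49, 139.97], [-82, 262], [0, 151.66], [-163.58, 163.58]. Speed limits (degrees/s): [159.86, 159.86, 180, 180, 180, 180].

### API

Orientations are given as a 3x3 rotation matrix whose columns are the frame's x, y, z axes.
In Python, from rig import bot, cams, models gives the robot as it stands. The module is installed in compiled form; this text tells all that it offers.
- The arm moves only by the shell command python3 -m handwheel 'ROWS' [OPENING]. ROWS is JSON, a list of rows, each a list of 6 numbers: the shift along the world's x, y, z each as a share of 1 m, from -1 to 1, then the turn, a rotation vector about the world's x, y, z each as a share of 2 rad, from -1 to 1. In form: [[dx, dy, dz, wx, wy, wz], ...]. A call has exactly 8 rows; each row is the pose to reach, as a shift and turn from the pose commanded when the call began; what a row does not reach only later rows make up. A row lasts 1/12 s, in which the tool goes at most 41.7 mm and 7.16 degrees, less where a joint would pass 70% of its speed; a pose out of reach is approached as far as the arm can. A call with a number of a shift or a turn outside -1 to 1 is refused whole. A call with a gripper value outside its range is refused whole. OPENING is the opening, from -1 (shut) to 1 (fully open), so that 0 is half open, set as the call begins (- or left out, the last holds). The fingers move at their own pace and stop on an object; the grip force is fixed at half the most. Time passes only in rows, so rows that repeat a pose let the fingers close, or fill a call up. It gives the time, the measured TCP pose, the force, the opening and the grip force at its end, in the units of the state.
- bot.read_state(): the state, without advancing time (a new reading comes with each control period).
- cams.capture(name): name is "side" or "top" or "wrist"; returns (picture, depth): 384x512x3 uint8, blue, green, red; 384x512 float32, m along the optical axis (not along the pixel's ray), 0 where there is no reading.
- cams.calibration(name): a dict with "mtx" (3x3 intrinsics, pixels), "R" (3x3) and "t" (3): a world point X has camera coordinates R X + t; the wrist camera has in their place "tool_from_camera" (4x4, takes a point from camera to tool coordinates, whose origin is the TCP and whose axes are the flange's). Camera axes: x right, y down, z forward; pixel columns grow to the right and rows downward; lengths in m; the calibration is good to about 2 mm. A picture is of the moment at which its call begins: read the wrist's pose just before it. calibration takes no time and is no camera call.
- bot.hand_in(): hands the job in; it is judged then, once.
Trained networks look in the newest picture that a camera, given by its name, has taken for a name from the list of things; names that differ only in an ending like _2 or _b are one class to them, and where a whole thing is asked for, a point or a joint stands for the part that bears it (a point fixed in the world has none). Each returns a list of dicts, best first, with "conf" (0 to 1); they miss things now and then, are a little off and sometimes report something else, mostly with a low value. They report only what shows in the picture. A call takes as long as a camera call. They do not tell look-alikes from the thing itself.
- models.spot_in(query, camera): "position" ([column, row] in pixels, amid what is visible of it).
- models.tip_of(query, camera): "position" ([column, row] in pixels: a listed point, or the origin of a listed thing).
The state is a dict: "time_s": time; "joint_positions": joint angles; "qvel": joint speeds; "tau": joint torques, N m; "position": TCP position; "tcp_rot": TCP orientation; "force": force on the tool from outside, world axes, zero at the start; "moment": the same for the moment, N m; "opening": opening from 0.0 (shut) to 1.0 (fully open); "grasp_force": force on a finger pad.
Only numpy, scipy, OpenCV 4.12 (cv2) and the standard library are available. Lean on these libraries where they do the work, as an engineer would, in place of code of your own. Each camera call takes 0.05 s, during which the arm holds its last target. There are 200 camera calls.

## Working session

There is one attempt and no reset: what is moved stays moved. The work goes in short steps, Python scripts to look and compute and a shell command to move; the robot and the scene stay as the last step left them, time stands still between calls to the robot, and variables do not carry over. Pictures are saved under pics/ and viewed, at most 14 in all, crops included, and the job is handed in when it is done.

```bash
mkdir -p pics; cat > h.py <<'E'
import numpy as np, cv2
from rig import bot, cams, models
def world(cam, px, d, st=None):
    c=cams.calibration(cam); p=np.array([*px,1.])
    pc=np.linalg.inv(c["mtx"])@p*d
    if cam=="wrist":
        T=np.array(c["tool_from_camera"]); pt=T[:3,:3]@pc+T[:3,3]
        return np.array(st["tcp_rot"])@pt+np.array(st["position"])
    return np.array(c["R"]).T@(pc-np.array(c["t"]))
def cloud(cam,depth,st=None):
    c=cams.calibration(cam); h,w=depth.shape
    u,v=np.meshgrid(np.arange(w),np.arange(h))
    P=np.stack([u,v,np.ones_like(u)],-1).reshape(-1,3)@np.linalg.inv(c["mtx"]).T*depth.reshape(-1,1)
    if cam=="wrist":
        T=np.array(c["tool_from_camera"]); P=P@T[:3,:3].T+T[:3,3]
        P=P@np.array(st["tcp_rot"]).T+np.array(st["position"])
    else: P=(P-np.array(c["t"]))@np.array(c["R"])
    return P.reshape(h,w,3)
E
python3 - <<'E'
from h import *
st=bot.read_state(); print(st["time_s"],st["position"],np.round(st["tcp_rot"],3).tolist(),st["opening"])
for n in ["top","side"]:
    im,d=cams.capture(n); cv2.imwrite(f"pics/{n}0.png",cv2.resize(im,(800,600)) if n=="top" else im); np.save(f"{n}0.npy",d); cv2.imwrite(f"{n}0raw.png",im)
    for q in ["lens_center","slit_cassette_center","filter_cassette_center","grating_case_center","tray_yellow","tray_green","tray_red","tray_blue","bottle_center"]:
        if n=="side": break
        r=models.tip_of(q,n)
        print(q,[(np.round(x["position"]).tolist(),round(x["conf"],2),np.round(world(n,x["position"],d[int(x["position"][1]),int(x["position"][0])]),3).tolist()) for x in r[:3]])
E
```

```text
0.0 [0.2763654  0.55984403 0.24657279] [[-0.897, 0.443, -0.001], [0.443, 0.897, -0.002], [0.0, -0.002, -1.0]] 0.9998164993737124
lens_center [([261.0, 196.0], 0.8, [0.473, 0.012, 0.133])]
slit_cassette_center [([264.0, 202.0], 0.75, [0.462, 0.005, 0.134])]
filter_cassette_center [([195.0, 271.0], 0.82, [0.303, 0.16, 0.044]), ([280.0, 257.0], 0.74, [0.34, -0.039, 0.021]), ([260.0, 201.0], 0.72, [0.463, 0.013, 0.134])]
grating_case_center [([261.0, 200.0], 0.83, [0.466, 0.011, 0.131])]
tray_yellow [([196.0, 127.0], 0.78, [0.652, 0.176, -0.0])]
tray_green [([382.0, 212.0], 0.69, [0.453, -0.286, 0.0])]
tray_red [([142.0, 201.0], 0.95, [0.464, 0.298, 0.005])]
tray_blue [([337.0, 132.0], 0.87, [0.647, -0.174, 0.004])]
bottle_center [([200.0, 201.0], 0.43, [0.466, 0.151, 0.058])]
```

View pics/top0.png

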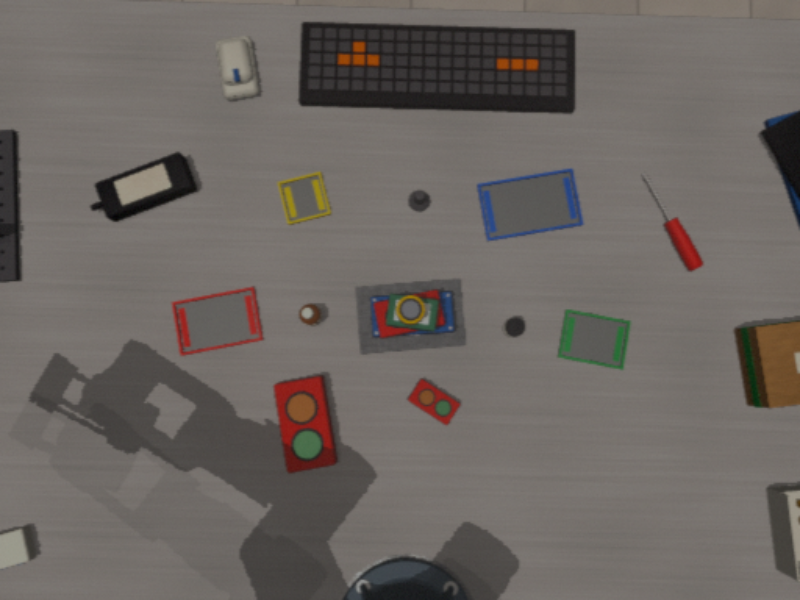

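View pics/side0.png

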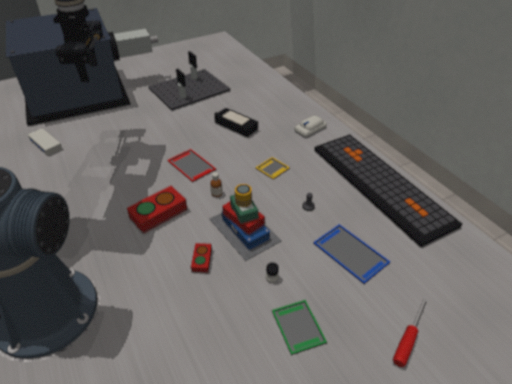

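Top view (800×600): the pile is at (410,310). Trays are yellow (305,198), blue (530,205), red (217,321) and green (594,339). The bottle is at (310,314), the post at (419,201), and a dark-capped jar at (514,326).

Things that could pass for the red filter cassette:
- large red one at (305,423)
- small red one at (434,401)
- the one in the pile under the green, at (410,313), which is the middle-sized one and my choice

Next I'll measure yaws from the colour masks.

```bash
cat >> h.py <<'E'
HUE={"yellow":[(20,35)],"green":[(45,85)],"red":[(0,8),(172,180)],"blue":[(100,125)]}
def mask(im,col,smin=110,vmin=50):
    h=cv2.cvtColor(im,cv2.COLOR_BGR2HSV); m=np.zeros(im.shape[:2],np.uint8)
    for a,b in HUE[col]: m|=cv2.inRange(h,(a,smin,vmin),(b,255,255))
    return m
def onplane(cam,uv,z,st=None):
    uv=np.atleast_2d(uv); o=world(cam,(0,0),0.,st); out=[]
    for p in uv:
        q=world(cam,p,1.,st); out.append((o+(q-o)*(z-o[2])/(q[2]-o[2]))[:2])
    return np.array(out)
def rect(pts):
    (c,s,a)=cv2.minAreaRect((np.array(pts)*1000).astype(np.float32))
    w,h=s; yaw=a+90 if h>w else a   # direction of long side
    return np.round(c,1),np.round(sorted(s),1),round((yaw+90)%180-90,1)
E
python3 - <<'E'
from h import *
im=cv2.imread("top0raw.png"); d=np.load("top0.npy")
for col,c in dict(yellow=(196,127),green=(382,212),red=(142,201),blue=(337,132)).items():
    m=mask(im,col,90); k=np.zeros_like(m); cv2.circle(k,c,48,255,-1); m&=k
    ys,xs=np.nonzero(m); print(col,rect(onplane("top",np.c_[xs,ys],.006)))
P=cloud("top",d)
for z0,z1,n in [(.122,.14,"lens"),(.088,.1,"slit"),(.058,.072,"filt"),(.026,.042,"grat")]:
    s=(abs(P[...,0]-.465)<.08)&(abs(P[...,1]-.01)<.09)&(P[...,2]>z0)&(P[...,2]<z1)
    print(n,s.sum(),rect(P[s][:,:2]),P[s][:,2].mean())
for n,(u,v) in dict(bottle=(200,201),post=(268,128),jar=(329,209)).items():
    w=P[v-6:v+7,u-6:u+7].reshape(-1,3); w=w[w[:,2]>.02]; print(n,w.mean(0).round(3),w[:,2].max().round(3))
print(cams.calibration("wrist"))
E
```

```text
yellow (array([651.8, 178.8]), array([71.9, 72.2]), -74.1)
green (array([ 440.8, -280.3]), array([ 75.5, 100.9]), 80.7)
red (array([454.7, 305.9]), array([ 85.4, 130.9]), -77.6)
blue (array([ 651.3, -178.2]), array([ 92.6, 153.6]), -78.8)
lens 266 (array([471.,   9.]), array([38. , 38.2]), -46.5) 0.13275986558600497
slit 373 (array([470. ,   6.2]), array([46.1, 71.7]), 83.7) 0.09409812769999966
filt 357 (array([466.3,   9.5]), array([61.4, 97.6]), -76.5) 0.06423300697663548
grat 353 (array([469.8,   5.1]), array([ 64.6, 123.7]), -84.6) 0.03412112081489199
bottle [0.465 0.153 0.059] 1.101
post [ 0.651 -0.002  0.042] 0.049
jar [ 0.454 -0.149  0.049] 1.101
{'mtx': array([[282.26545509,   0.        , 254.16688919],
       [  0.        , 282.26545509, 186.2849257 ],
       [  0.        ,   0.        ,   1.        ]]), 'tool_from_camera': array([[-5.46556267e-04, -9.63571394e-01, -2.67450688e-01,
         7.36685229e-02],
       [ 9.99999769e-01, -4.18501257e-04, -5.35800829e-04,
        -8.23004574e-04],
       [ 4.04353902e-04, -2.67450919e-01,  9.63571400e-01,
        -1.37815532e-01],
       [ 0.00000000e+00,  0.00000000e+00,  0.00000000e+00,
         1.00000000e+00]])}
```

```bash
python3 -m handwheel '[[0.01,-0.029,0,0,0,-0.03],[0.022,-0.062,0,0,0,-0.065],[0.034,-0.098,0,0,0,-0.105],[0.047,-0.134,0,0,0,-0.145],[0.06,-0.17,0,0,0,-0.185],[0.073,-0.206,0,0,0,-0.225],[0.086,-0.241,0,0,0,-0.265],[0.098,-0.276,0,0,0,-0.305]]' 1
python3 -m handwheel '[[0.013,-0.036,0,0,0,-0.04],[0.026,-0.072,0,0,0,-0.08],[0.039,-0.108,0,0,0,-0.12],[0.052,-0.144,0,0,0,-0.16],[0.065,-0.18,0,0,0,-0.2],[0.078,-0.216,0,0,0,-0.24],[0.09,-0.25,0,0,0,-0.28],[0.097,-0.275,0,0,0,-0.306]]'
python3 -m handwheel '[[0,0,0,0,0,0],[0,0,0,0,0,0],[0,0,0,0,0,0],[0,0,0,0,0,0],[0,0,0,0,0,0],[0,0,0,0,0,0],[0,0,0,0,0,0],[0,0,0,0,0,0]]'
cat >> h.py <<'E'
def wlayers(layers,ctr,tag,save=False):
    st=bot.read_state(); im,d=cams.capture("wrist")
    if save: cv2.imwrite(f"pics/{tag}.png",im)
    R=np.array(st["tcp_rot"]); print("t",round(st["time_s"],2),"tcp",np.round(st["position"],4),"yang",round(np.degrees(np.arctan2(R[1,1],R[0,1])),2),"tilt",np.round(R[:,2],3),"F",np.round(st["force"],1),"op",round(st["opening"],3))
    P=cloud("wrist",d,st)
    for n,(z0,z1) in layers.items():
        s=(abs(P[...,0]-ctr[0])<.1)&(abs(P[...,1]-ctr[1])<.1)&(P[...,2]>z0)&(P[...,2]<z1)
        if s.sum()>20: print(n,s.sum(),rect(P[s][:,:2]),np.median(P[s][:,2]).round(4))
    return st,im,d,P
E
python3 - <<'E'
from h import *
wlayers(dict(lens=(.122,.14),slit=(.089,.1),filt=(.059,.07),grat=(.029,.04)),(.47,.008),"w1",True)
E
```

```text
time_s: 1.22
position: [0.3753, 0.2828, 0.2479]
tcp_rot: [[-0.478, 0.878, 0.001], [0.878, 0.478, 0.0], [-0.0, 0.001, -1.0]]
force: [0.8, 0.6, -0.2]
opening: 0.999
grasp_force: 0.0
time_s: 1.88
position: [0.4734, 0.0063, 0.248]
tcp_rot: [[0.115, 0.993, 0.003], [0.993, -0.115, -0.001], [-0.001, 0.003, -1.0]]
force: [1.9, -0.5, 0.0]
opening: 1.0
grasp_force: 0.0
time_s: 2.55
position: [0.4716, 0.01, 0.2476]
tcp_rot: [[0.109, 0.994, -0.0], [0.994, -0.109, 0.0], [0.0, -0.0, -1.0]]
force: [0.3, 0.4, -0.7]
opening: 1.002
grasp_force: 0.0
t 2.55 tcp [0.4716 0.01   0.2476] yang -6.23 tilt [-0.  0. -1.] F [ 0.3  0.4 -0.7] op 1.002
lens 1405 (array([470.5,   5.5]), array([38.9, 39.2]), -56.2) 0.1331
slit 1181 (array([469.5,   2.6]), array([46.1, 71.4]), 83.8) 0.0945
filt 1173 (array([470.9,   6.9]), array([57.4, 97.6]), -76.8) 0.0645
grat 721 (array([470.3,   1.1]), array([ 62.9, 123.8]), -84.7) 0.0345
```

View pics/w1.png

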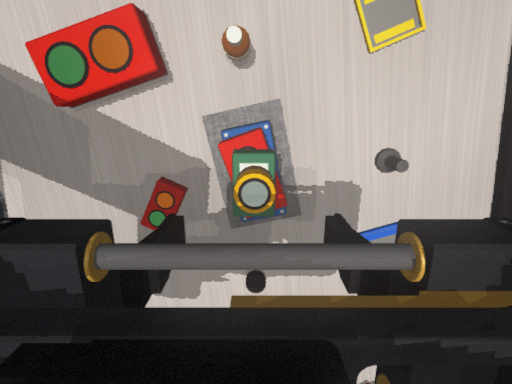

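The wrist view shows the pile at (250,180), with lens, green slit and red filter on top, and the blue corners visible. The middle-sized filter is in the pile at (250,150). The big one is at (95,55) and the small one at (165,205). I'll grasp the lens now.

```bash
python3 -m handwheel '[[0,-0.001,-0.015,0,0,0],[-0.001,-0.002,-0.04,0,0,0],[-0.001,-0.003,-0.065,0,0,0],[-0.001,-0.003,-0.085,0,0,0],[-0.001,-0.003,-0.1,0,0,0],[-0.001,-0.003,-0.11,0,0,0],[-0.001,-0.003,-0.116,0,0,0],[-0.001,-0.003,-0.118,0,0,0]]' 1
python3 -m handwheel '[[0,0,0,0,0,0],[0,0,0,0,0,0],[0,0,0,0,0,0],[0,0,0,0,0,0],[0,0,0,0,0,0],[0,0,0,0,0,0],[0,0,0,0,0,0],[0,0,0,0,0,0]]' -1
```

```text
time_s: 3.27
position: [0.4704, 0.0065, 0.1287]
tcp_rot: [[0.11, 0.994, -0.002], [0.994, -0.11, 0.0], [0.0, -0.002, -1.0]]
force: [0.2, -0.1, -0.3]
opening: 0.999
grasp_force: 0.0
time_s: 3.93
position: [0.4708, 0.0063, 0.1297]
tcp_rot: [[0.11, 0.994, 0.0], [0.994, -0.11, -0.0], [-0.0, 0.0, -1.0]]
force: [-0.1, -0.8, 0.0]
opening: 0.477
grasp_force: 0.0
```

```bash
python3 -m handwheel '[[0,0,0,0,0,0],[0,0,0,0,0,0],[0,0,0,0,0,0],[0,0,0,0,0,0],[0,0,0,0.0,0,0],[0,0,0.002,0,0,0],[0,0,0.004,0,0,0],[0,0,0.006,0,0,0]]' -1
python3 -m handwheel '[[0,0,0.008,0,0,0],[0,0,0.018,0,0,0],[0,0,0.03,0,0,0],[0,0,0.042,0,0,0],[0,0,0.053,0,0,0],[0,0,0.06,0,0,0],[0,0,0.064,0,0,0],[0,0,0.065,0,0,0]]'
```

```text
time_s: 4.6
position: [0.4705, 0.0064, 0.1355]
tcp_rot: [[0.11, 0.994, -0.001], [0.994, -0.11, 0.0], [0.0, -0.001, -1.0]]
force: [0.5, 0.3, -1.1]
opening: 0.452
grasp_force: 30.0
time_s: 5.27
position: [0.4711, 0.0063, 0.2014]
tcp_rot: [[0.11, 0.994, 0.002], [0.994, -0.11, -0.0], [-0.0, 0.002, -1.0]]
force: [0.3, -0.6, -1.3]
opening: 0.448
grasp_force: 30.0
```

```bash
python3 -m handwheel '[[0.011,0.01,0,0,0,0],[0.036,0.034,0,0,0,0],[0.065,0.061,0,0,0,0],[0.094,0.089,0,0,0,0],[0.123,0.116,0,0,0,0],[0.152,0.143,0,0,0,0],[0.172,0.162,0,0,0,0],[0.181,0.171,0,0,0,0]]'
python3 -m handwheel '[[0,0,0,0,0,0],[0,0,-0.005,0,0,0],[0,0,-0.01,0,0,0],[0,0,-0.015,0,0,0],[0,0,-0.02,0,0,0],[0,0,-0.02,0,0,0],[0,0,-0.02,0,0,0],[0,0,-0.02,0,0,0]]'
cat >> h.py <<'E'
def tray(col,c,size,tag,r=.07):
    st,im,d,P=wlayers({},c,tag,True)
    m=mask(im,col,90)>0
    s=m&(P[...,2]<.014)&(P[...,2]>-.01)&(np.hypot(P[...,0]-c[0],P[...,1]-c[1])<r)
    print(col,s.sum(),rect(P[s][:,:2]))
E
python3 - <<'E'
from h import *
tray("yellow",(.652,.177),(70,70),"w2")
E
```

```text
time_s: 5.93
position: [0.6542, 0.1803, 0.1994]
tcp_rot: [[0.108, 0.994, 0.002], [0.994, -0.108, 0.001], [0.001, 0.002, -1.0]]
force: [0.2, -0.2, -0.9]
opening: 0.456
grasp_force: 30.0
time_s: 6.6
position: [0.6517, 0.177, 0.1807]
tcp_rot: [[0.11, 0.994, 0.0], [0.994, -0.11, 0.0], [0.0, 0.0, -1.0]]
force: [0.1, -0.4, -1.6]
opening: 0.451
grasp_force: 30.0
t 6.6 tcp [0.6517 0.177  0.1807] yang -6.33 tilt [ 0.  0. -1.] F [ 0.1 -0.4 -1.6] op 0.451
yellow 1513 (array([650.4, 175.3]), array([70.3, 73.6]), 16.1)
```

View pics/w2.png

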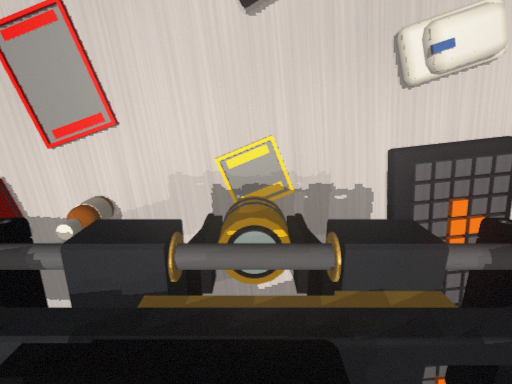

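The yellow tray at (255,172) is directly under the held lens at (255,240). Lowering.

```bash
python3 -m handwheel '[[0,0,-0.01,0,0,0],[-0.001,0,-0.03,0,0,0],[-0.001,0,-0.055,0,0,0],[-0.001,0,-0.08,0,0,0],[-0.001,0,-0.1,0,0,0],[-0.001,0,-0.117,0,0,0],[-0.001,0,-0.127,0,0,0],[-0.001,0,-0.131,0,0,0]]'
python3 -m handwheel '[[0,0,-0.001,0,0,0],[0,0,-0.003,0,0,0],[0,0,-0.005,0,0,0],[0,0,-0.007,0,0,0],[0,0,-0.009,0,0,0],[0,0,-0.010,0,0,0],[0,0,-0.011,0,0,0],[0,0,-0.0115,0,0,0]]'
```

```text
time_s: 7.32
position: [0.6494, 0.1772, 0.0472]
tcp_rot: [[0.11, 0.994, -0.004], [0.994, -0.11, -0.0], [-0.001, -0.004, -1.0]]
force: [0.1, -0.0, -0.8]
opening: 0.452
grasp_force: 30.0
time_s: 7.98
position: [0.6508, 0.1774, 0.0381]
tcp_rot: [[0.11, 0.994, 0.0], [0.994, -0.11, 0.0], [0.0, 0.0, -1.0]]
force: [-0.5, 0.9, -0.5]
opening: 0.453
grasp_force: 30.0
```

```bash
python3 -m handwheel '[[0,0,-0.0003,0,0,0],[0,0,-0.0006,0,0,0],[0,0,-0.0008,0,0,0],[0,0,-0.001,0,0,0],[0,0,-0.001,0,0,0],[0,0,-0.001,0,0,0],[0,0,-0.001,0,0,0],[0,0,-0.001,0,0,0]]'
```

```text
time_s: 8.65
position: [0.6508, 0.1774, 0.0377]
tcp_rot: [[0.11, 0.994, 0.0], [0.994, -0.11, -0.0], [-0.0, 0.0, -1.0]]
force: [-2.6, 0.2, 6.2]
opening: 0.451
grasp_force: 30.0
```

```bash
python3 -m handwheel '[[0,0,0,0,0,0],[0,0,0,0,0,0],[0,0,0,0,0,0],[0,0,0,0,0,0],[0,0,0,0,0,0],[0,0,0,0,0,0],[0,0,0,0,0,0],[0,0,0,0,0,0]]' 0.6
python3 -m handwheel '[[0,0,0.005,0,0,0],[0,0,0.02,0,0,0],[0,0,0.045,0,0,0],[0,0,0.075,0,0,0],[0,0,0.11,0,0,0],[0,0,0.14,0,0,0],[0,0,0.16,0,0,0],[0,0,0.17,0,0,0]]'
python3 - <<'E'
from h import *
wlayers(dict(lens=(.034,.046)),(.651,.176),"w3")
tray("yellow",(.651,.176),(70,70),"w3",.055)
E
```

```text
time_s: 9.32
position: [0.6508, 0.1773, 0.037]
tcp_rot: [[0.11, 0.994, -0.0], [0.994, -0.11, -0.0], [-0.0, -0.0, -1.0]]
force: [-1.0, 0.2, -0.1]
opening: 0.794
grasp_force: 0.0
time_s: 9.98
position: [0.6527, 0.1777, 0.2127]
tcp_rot: [[0.11, 0.994, 0.008], [0.994, -0.11, 0.001], [0.002, 0.008, -1.0]]
force: [0.9, -0.2, 0.5]
opening: 0.799
grasp_force: 0.0
t 9.98 tcp [0.6527 0.1777 0.2127] yang -6.3 tilt [ 0.008  0.001 -1.   ] F [ 0.9 -0.2  0.5] op 0.799
lens 952 (array([650. , 176.5]), array([38.8, 38.8]), -16.0) 0.0412
t 10.03 tcp [0.653  0.1777 0.2131] yang -6.29 tilt [ 0.009  0.001 -1.   ] F [-0.2 -0.6  1.5] op 0.796
yellow 1292 (array([651.6, 174.3]), array([71.9, 72.8]), -73.9)
```

```bash
python3 -m handwheel '[[-0.011,-0.01,0,0,0,0],[-0.036,-0.034,0,0,0,0],[-0.065,-0.061,0,0,0,0],[-0.094,-0.09,0,0,0,0],[-0.123,-0.117,0,0,0,0],[-0.152,-0.145,0,0,0,0],[-0.172,-0.165,0,0,0,0],[-0.181,-0.1735,0,0,0,0]]' 1
python3 -m handwheel '[[0,0,-0.003,0,0,0],[0,0,-0.01,0,0,0],[0,0,-0.015,0,0,0],[0,0,-0.02,0,0,0],[0,0,-0.02,0,0,0],[0,0,-0.02,0,0,0],[0,0,-0.02,0,0,0],[0,0,-0.02,0,0,0]]'
python3 - <<'E'
from h import *
wlayers(dict(slit=(.089,.1),filt=(.059,.07),grat=(.029,.04)),(.47,.008),"w4")
E
```

```text
time_s: 10.75
position: [0.465, 0.0027, 0.2055]
tcp_rot: [[0.112, 0.994, -0.007], [0.994, -0.112, 0.001], [0.0, -0.007, -1.0]]
force: [-0.2, -1.0, -0.2]
opening: 1.002
grasp_force: 0.0
time_s: 11.42
position: [0.4701, 0.0041, 0.1871]
tcp_rot: [[0.109, 0.994, 0.0], [0.994, -0.109, -0.0], [-0.0, 0.0, -1.0]]
force: [-0.2, 0.2, 0.1]
opening: 0.999
grasp_force: 0.0
t 11.42 tcp [0.4701 0.0041 0.1871] yang -6.26 tilt [ 0. -0. -1.] F [-0.2  0.2  0.1] op 0.999
slit 4218 (array([469.4,   2.5]), array([46.1, 71.6]), 83.9) 0.0948
filt 1694 (array([469.3,   6.7]), array([54. , 97.2]), -76.6) 0.0646
grat 885 (array([470.7,   1.5]), array([ 61.9, 123.2]), -84.6) 0.0344
```

```bash
python3 -m handwheel '[[0,0,-0.01,0,0,0],[0,0,-0.028,0,0,0],[0,0,-0.048,0,0,0],[0,0,-0.065,0,0,0],[0,0,-0.077,0,0,0],[0,0,-0.085,0,0,0],[0,0,-0.088,0,0,0],[0,0,-0.089,0,0,0]]' 1
python3 -m handwheel '[[0,0,0,0,0,0],[0,0,0,0,0,0],[0,0,0,0,0,0],[0,0,0,0,0,0],[0,0,0,0,0,0],[0,0,0,0,0,0],[0,0,0,0,0,0],[0,0,0,0,0,0]]' -1
python3 -m handwheel '[[0,0,0,0,0,0],[0,0,0,0,0,0],[0,0,0,0,0,0],[0,0,0,0,0,0],[0,0,0.001,0,0,0],[0,0,0.003,0,0,0],[0,0,0.006,0,0,0],[0,0,0.008,0,0,0]]' -1
python3 -m handwheel '[[0,0,0.008,0,0,0],[0,0,0.02,0,0,0],[0,0,0.035,0,0,0],[0,0,0.05,0,0,0],[0,0,0.065,0,0,0],[0,0,0.074,0,0,0],[0,0,0.079,0,0,0],[0,0,0.08,0,0,0]]'
```

```text
time_s: 12.13
position: [0.4698, 0.0039, 0.0978]
tcp_rot: [[0.11, 0.994, -0.0], [0.994, -0.11, 0.0], [0.0, -0.0, -1.0]]
force: [-0.2, -1.0, -0.7]
opening: 0.997
grasp_force: 0.0
time_s: 12.8
position: [0.4698, 0.0038, 0.0982]
tcp_rot: [[0.11, 0.994, 0.0], [0.994, -0.11, -0.0], [-0.0, 0.0, -1.0]]
force: [0.3, 0.5, 1.6]
opening: 0.528
grasp_force: 30.0
time_s: 13.47
position: [0.4696, 0.0039, 0.1062]
tcp_rot: [[0.11, 0.994, -0.0], [0.994, -0.11, 0.0], [0.0, -0.0, -1.0]]
force: [-0.7, 0.2, -0.9]
opening: 0.527
grasp_force: 30.0
time_s: 14.13
position: [0.4702, 0.0038, 0.1871]
tcp_rot: [[0.11, 0.994, 0.002], [0.994, -0.11, -0.0], [-0.0, 0.002, -1.0]]
force: [0.4, -0.1, -0.3]
opening: 0.526
grasp_force: 30.0
```

```bash
python3 -m handwheel '[[-0.001,-0.01,0,0,0,-0.002],[-0.004,-0.035,0,0,0,-0.005],[-0.008,-0.073,0,0,0,-0.008],[-0.012,-0.111,0,0,0,-0.012],[-0.016,-0.149,0,0,0,-0.016],[-0.02,-0.187,0,0,0,-0.02],[-0.023,-0.22,0,0,0,-0.023],[-0.025,-0.24,0,0,0,-0.026]]'
python3 -m handwheel '[[-0.001,-0.012,0,0,0,0],[-0.003,-0.025,-0.003,0,0,0],[-0.004,-0.036,-0.008,0,0,0],[-0.005,-0.043,-0.013,0,0,0],[-0.005,-0.045,-0.018,0,0,0],[-0.005,-0.045,-0.02,0,0,0],[-0.005,-0.045,-0.02,0,0,0],[-0.005,-0.045,-0.02,0,0,0]]'
python3 - <<'E'
from h import *
tray("green",(.441,-.282),0,"w5",.075)
E
```

```text
time_s: 14.8
position: [0.444, -0.2404, 0.1851]
tcp_rot: [[0.164, 0.986, -0.0], [0.986, -0.164, -0.001], [-0.001, -0.0, -1.0]]
force: [-0.0, -0.5, -1.6]
opening: 0.529
grasp_force: 30.0
time_s: 15.47
position: [0.4397, -0.28, 0.1657]
tcp_rot: [[0.16, 0.987, -0.001], [0.987, -0.16, 0.001], [0.001, -0.001, -1.0]]
force: [-0.1, -0.7, -1.3]
opening: 0.526
grasp_force: 30.0
t 15.47 tcp [ 0.4397 -0.28    0.1657] yang -9.21 tilt [-0.001  0.001 -1.   ] F [-0.1 -0.7 -1.3] op 0.526
green 997 (array([ 445. , -253.7]), array([41.5, 75.2]), -9.4)
```

View pics/w5.png

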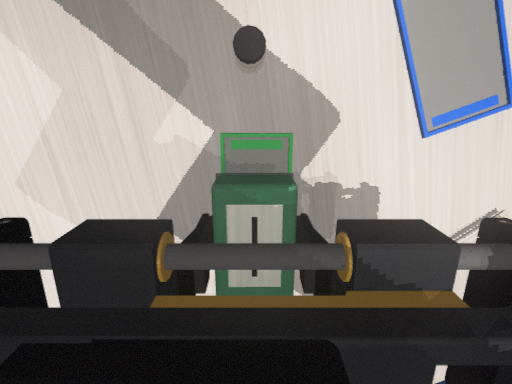

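The green tray's near end shows at (256,150), square with the held cassette. Lowering.

```bash
python3 -m handwheel '[[0,-0.001,-0.01,0,0,0],[0,-0.002,-0.028,0,0,0],[0,-0.002,-0.05,0,0,0],[0,-0.002,-0.072,0,0,0],[0,-0.002,-0.092,0,0,0],[0,-0.002,-0.107,0,0,0],[0,-0.002,-0.117,0,0,0],[0,-0.002,-0.121,0,0,0]]'
python3 -m handwheel '[[0,0,-0.001,0,0,0],[0,0,-0.002,0,0,0],[0,0,-0.004,0,0,0],[0,0,-0.005,0,0,0],[0,0,-0.006,0,0,0],[0,0,-0.007,0,0,0],[0,0,-0.007,0,0,0],[0,0,-0.007,0,0,0]]'
```

```text
time_s: 16.18
position: [0.4393, -0.2824, 0.0434]
tcp_rot: [[0.161, 0.987, -0.002], [0.987, -0.161, 0.002], [0.001, -0.002, -1.0]]
force: [-0.4, -0.2, -1.2]
opening: 0.528
grasp_force: 30.0
time_s: 16.85
position: [0.4398, -0.2832, 0.0382]
tcp_rot: [[0.161, 0.987, 0.0], [0.987, -0.161, -0.0], [-0.0, 0.0, -1.0]]
force: [0.4, -0.3, -1.1]
opening: 0.524
grasp_force: 30.0
```

```bash
python3 -m handwheel '[[0,0,-0.0005,0,0,0],[0,0,-0.001,0,0,0],[0,0,-0.0015,0,0,0],[0,0,-0.0018,0,0,0],[0,0,-0.0018,0,0,0],[0,0,-0.0018,0,0,0],[0,0,-0.0018,0,0,0],[0,0,-0.0018,0,0,0]]'
```

```text
time_s: 17.52
position: [0.4397, -0.2831, 0.0362]
tcp_rot: [[0.161, 0.987, -0.0], [0.987, -0.161, 0.0], [0.0, -0.0, -1.0]]
force: [-0.4, 0.1, -0.8]
opening: 0.528
grasp_force: 30.0
```

```bash
python3 -m handwheel '[[0,0,-0.0002,0,0,0],[0,0,-0.0004,0,0,0],[0,0,-0.0006,0,0,0],[0,0,-0.0007,0,0,0],[0,0,-0.0007,0,0,0],[0,0,-0.0007,0,0,0],[0,0,-0.0007,0,0,0],[0,0,-0.0007,0,0,0]]'
```

```text
time_s: 18.18
position: [0.4398, -0.2831, 0.0362]
tcp_rot: [[0.161, 0.987, 0.0], [0.987, -0.161, -0.0], [-0.0, 0.0, -1.0]]
force: [-1.5, 0.4, 6.7]
opening: 0.524
grasp_force: 30.0
```

```bash
python3 -m handwheel '[[0,0,0,0,0,0],[0,0,0,0,0,0],[0,0,0,0,0,0],[0,0,0,0,0,0],[0,0,0,0,0,0],[0,0,0,0,0,0],[0,0,0,0,0,0],[0,0,0,0,0,0]]' 0.8
python3 -m handwheel '[[0,0,0.005,0,0,0],[0,0,0.02,0,0,0],[0,0,0.045,0,0,0],[0,0,0.075,0,0,0],[0,0,0.105,0,0,0],[0,0,0.13,0,0,0],[0,0,0.145,0,0,0],[0,0,0.15,0,0,0]]'
python3 - <<'E'
from h import *
st,im,d,P=wlayers(dict(slit=(.027,.038)),(.44,-.283),"w6")
tray("green",(.44,-.283),0,"w6",.075)
E
```

```text
time_s: 18.85
position: [0.4397, -0.2831, 0.0355]
tcp_rot: [[0.161, 0.987, -0.0], [0.987, -0.161, 0.0], [0.0, -0.0, -1.0]]
force: [0.2, -0.3, 0.3]
opening: 0.891
grasp_force: 0.0
time_s: 19.52
position: [0.4409, -0.2841, 0.1887]
tcp_rot: [[0.161, 0.987, 0.004], [0.987, -0.161, -0.004], [-0.003, 0.005, -1.0]]
force: [0.4, -1.0, 0.4]
opening: 0.9
grasp_force: 0.0
t 19.52 tcp [ 0.4409 -0.2841  0.1887] yang -9.27 tilt [ 0.004 -0.004 -1.   ] F [ 0.4 -1.   0.4] op 0.9
slit 2747 (array([ 438.8, -284.7]), array([45.9, 72.2]), 80.4) 0.0328
t 19.57 tcp [ 0.4407 -0.2839  0.1882] yang -9.27 tilt [ 0.004 -0.004 -1.   ] F [ 0.5  0.8 -0. ] op 0.904
green 1308 (array([ 439.6, -283.9]), array([ 75.9, 101.3]), 80.7)
```

View pics/w6.png

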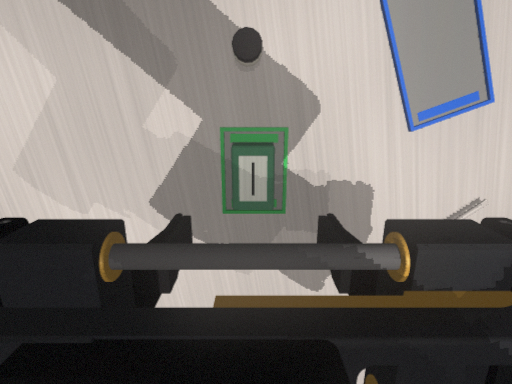

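The slit cassette lies centred in the green tray at (253,178). On to the filter cassette.

```bash
python3 -m handwheel '[[0.001,0.01,0,0,0,0.01],[0.004,0.035,0,0,0,0.03],[0.008,0.073,0,0,0,0.06],[0.012,0.111,0,0,0,0.09],[0.016,0.149,0,0,0,0.12],[0.02,0.187,0,0,0,0.15],[0.023,0.22,0,0,0,0.18],[0.025,0.24,0,0,0,0.198]]' 1
python3 -m handwheel '[[0.001,0.015,0,0,0,0],[0.003,0.03,-0.005,0,0,0],[0.004,0.042,-0.01,0,0,0],[0.005,0.049,-0.02,0,0,0],[0.005,0.051,-0.025,0,0,0],[0.005,0.051,-0.025,0,0,0],[0.005,0.051,-0.025,0,0,0],[0.005,0.051,-0.025,0,0,0]]'
python3 - <<'E'
from h import *
wlayers(dict(filt=(.059,.07),grat=(.029,.04)),(.47,.008),"w7")
E
```

```text
time_s: 20.28
position: [0.4624, -0.0389, 0.1838]
tcp_rot: [[-0.237, 0.971, -0.005], [0.971, 0.237, 0.003], [0.004, -0.005, -1.0]]
force: [0.1, -0.1, 0.9]
opening: 1.0
grasp_force: 0.0
time_s: 20.95
position: [0.4696, 0.0076, 0.1603]
tcp_rot: [[-0.232, 0.973, -0.001], [0.973, 0.232, 0.0], [0.0, -0.001, -1.0]]
force: [0.9, -0.7, 0.4]
opening: 1.003
grasp_force: 0.0
t 20.95 tcp [0.4696 0.0076 0.1603] yang 13.39 tilt [-0.001  0.    -1.   ] F [ 0.9 -0.7  0.4] op 1.003
filt 6403 (array([468.9,   8.7]), array([54.1, 93.8]), -76.6) 0.0649
grat 1097 (array([470.2,   3.1]), array([ 62.2, 120.6]), -85.4) 0.0344
```

```bash
python3 -m handwheel '[[0,0,-0.01,0,0,0],[0,0,-0.028,0,0,0],[0,0,-0.048,0,0,0],[0,0,-0.066,0,0,0],[0,0,-0.079,0,0,0],[0,0,-0.087,0,0,0],[0,0,-0.091,0,0,0],[0,0,-0.092,0,0,0]]' 1
python3 -m handwheel '[[0,0,0,0,0,0],[0,0,0,0,0,0],[0,0,0,0,0,0],[0,0,0,0,0,0],[0,0,0,0,0,0],[0,0,0,0,0,0],[0,0,0,0,0,0],[0,0,0,0,0,0]]' -1
python3 -m handwheel '[[0,0,0,0,0,0],[0,0,0,0,0,0],[0,0,0,0,0,0],[0,0,0,0,0,0],[0,0,0.001,0,0,0],[0,0,0.003,0,0,0],[0,0,0.006,0,0,0],[0,0,0.008,0,0,0]]' -1
python3 -m handwheel '[[0,0,0.008,0,0,0],[0,0,0.022,0,0,0],[0,0,0.04,0,0,0],[0,0,0.06,0,0,0],[0,0,0.08,0,0,0],[0,0,0.098,0,0,0],[0,0,0.11,0,0,0],[0,0,0.115,0,0,0]]'
```

```text
time_s: 21.67
position: [0.4698, 0.0075, 0.0683]
tcp_rot: [[-0.231, 0.973, -0.0], [0.973, 0.231, 0.0], [0.0, -0.0, -1.0]]
force: [-0.2, -0.3, -0.1]
opening: 0.997
grasp_force: 0.0
time_s: 22.33
position: [0.4699, 0.0079, 0.0688]
tcp_rot: [[-0.232, 0.973, 0.001], [0.973, 0.232, -0.0], [-0.0, 0.001, -1.0]]
force: [-0.3, -0.2, 3.3]
opening: 0.616
grasp_force: 30.0
time_s: 23.0
position: [0.4695, 0.0079, 0.0765]
tcp_rot: [[-0.232, 0.973, -0.001], [0.973, 0.232, 0.0], [0.0, -0.001, -1.0]]
force: [-0.1, 0.6, -1.3]
opening: 0.616
grasp_force: 30.0
time_s: 23.67
position: [0.4704, 0.0078, 0.1938]
tcp_rot: [[-0.232, 0.973, 0.004], [0.973, 0.232, -0.001], [-0.002, 0.003, -1.0]]
force: [0.0, -0.0, -1.6]
opening: 0.617
grasp_force: 30.0
```

```bash
python3 -m handwheel '[[-0.0,0.01,0,0,0,0],[-0.002,0.035,0,0,0,-0.002],[-0.004,0.073,0,0,0,-0.004],[-0.006,0.111,0,0,0,-0.006],[-0.008,0.149,0,0,0,-0.008],[-0.01,0.187,0,0,0,-0.009],[-0.012,0.22,0,0,0,-0.009],[-0.013,0.24,0,0,0,-0.009]]'
python3 -m handwheel '[[-0.001,0.015,0,0,0,0],[-0.002,0.03,-0.003,0,0,0],[-0.003,0.044,-0.008,0,0,0],[-0.003,0.053,-0.013,0,0,0],[-0.003,0.056,-0.018,0,0,0],[-0.003,0.056,-0.02,0,0,0],[-0.003,0.056,-0.02,0,0,0],[-0.003,0.056,-0.02,0,0,0]]'
python3 - <<'E'
from h import *
tray("red",(.454,.303),0,"w8",.09)
E
```

```text
time_s: 24.33
position: [0.4549, 0.2515, 0.1904]
tcp_rot: [[-0.217, 0.976, -0.002], [0.976, 0.217, 0.001], [0.001, -0.002, -1.0]]
force: [-0.4, -0.1, -1.9]
opening: 0.617
grasp_force: 30.0
time_s: 25.0
position: [0.4535, 0.3031, 0.1711]
tcp_rot: [[-0.214, 0.977, -0.001], [0.977, 0.214, -0.001], [-0.0, -0.001, -1.0]]
force: [0.0, 0.1, -1.4]
opening: 0.621
grasp_force: 30.0
t 25.0 tcp [0.4535 0.3031 0.1711] yang 12.34 tilt [-0.001 -0.001 -1.   ] F [ 0.   0.1 -1.4] op 0.621
red 1254 (array([443.9, 309.1]), array([101.4, 111.3]), -77.7)
```

View pics/w8.png

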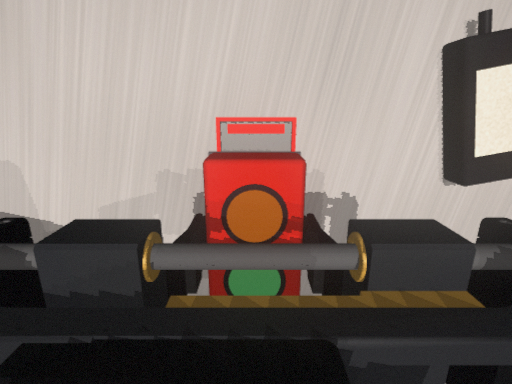

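The red tray's far end shows at (256,135), square with the held cassette at (255,215). The mask picked up stray red, so I'll measure only the visible end.

```bash
python3 - <<'E'
from h import *
im=cv2.imread("pics/w8.png"); st=bot.read_state()
m=mask(im,"red",90); m[148:]=0; m[:, :200]=0; m[:,310:]=0
ys,xs=np.nonzero(m); Q=onplane("wrist",np.c_[xs,ys],.006,st)
c,s,a=rect(Q); u=np.array([np.cos(np.radians(a)),np.sin(np.radians(a))]); print(c,s,a)
u=np.array([-np.sin(np.radians(12.4)),np.cos(np.radians(12.4))]); e=(Q@u).max(); v=np.array([u[1],-u[0]]); w=Q@v
print("centre",u*(e-.064)+v*(w.max()+w.min())/2,"width",w.max()-w.min())
E
```

```text
[444.1 350. ] [31.3 84.6] 12.3
centre [0.45442744 0.30290041] width 0.08460568024077453
```

```bash
python3 -m handwheel '[[0,0,-0.01,0,0,0],[0,0.001,-0.03,0,0,0],[0,0.001,-0.054,0,0,0],[0,0.001,-0.078,0,0,0],[0,0.001,-0.1,0,0,0],[0,0.001,-0.117,0,0,0],[0,0.001,-0.127,0,0,0],[0,0.001,-0.131,0,0,0]]'
python3 -m handwheel '[[0,0,-0.0005,0,0,0],[0,0,-0.001,0,0,0],[0,0,-0.0015,0,0,0],[0,0,-0.002,0,0,0],[0,0,-0.0025,0,0,0],[0,0,-0.003,0,0,0],[0,0,-0.003,0,0,0],[0,0,-0.003,0,0,0]]'
```

```text
time_s: 25.72
position: [0.4531, 0.3041, 0.0388]
tcp_rot: [[-0.214, 0.977, -0.003], [0.977, 0.214, -0.001], [-0.001, -0.003, -1.0]]
force: [0.3, -0.4, -1.5]
opening: 0.62
grasp_force: 30.0
time_s: 26.38
position: [0.4538, 0.3049, 0.0377]
tcp_rot: [[-0.214, 0.977, 0.0], [0.977, 0.214, 0.0], [0.0, 0.0, -1.0]]
force: [0.4, 0.3, -2.6]
opening: 0.622
grasp_force: 30.0
```

```bash
python3 -m handwheel '[[0,0,-0.0003,0,0,0],[0,0,-0.0006,0,0,0],[0,0,-0.0009,0,0,0],[0,0,-0.001,0,0,0],[0,0,-0.001,0,0,0],[0,0,-0.001,0,0,0],[0,0,-0.001,0,0,0],[0,0,-0.001,0,0,0]]'
```

```text
time_s: 27.05
position: [0.4538, 0.3049, 0.0369]
tcp_rot: [[-0.214, 0.977, 0.0], [0.977, 0.214, 0.0], [0.0, 0.0, -1.0]]
force: [-1.7, -0.5, 4.1]
opening: 0.613
grasp_force: 30.0
```

Contact. I'll release and lift.

```bash
python3 -m handwheel '[[0,0,0,0,0,0],[0,0,0,0,0,0],[0,0,0,0,0,0],[0,0,0,0,0,0],[0,0,0,0,0,0],[0,0,0,0,0,0],[0,0,0,0,0,0],[0,0,0,0,0,0]]' 0.9
python3 -m handwheel '[[0,0,0.005,0,0,0],[0,0,0.02,0,0,0],[0,0,0.045,0,0,0],[0,0,0.075,0,0,0],[0,0,0.105,0,0,0],[0,0,0.13,0,0,0],[0,0,0.145,0,0,0],[0,0,0.15,0,0,0]]'
python3 - <<'E'
from h import *
st,im,d,P=wlayers(dict(filt=(.027,.037)),(.454,.303),"w9")
tray("red",(.454,.303),0,"w9",.085)
E
```

```text
time_s: 27.72
position: [0.4538, 0.3049, 0.0365]
tcp_rot: [[-0.214, 0.977, -0.0], [0.977, 0.214, -0.0], [0.0, -0.0, -1.0]]
force: [0.5, 0.7, 0.0]
opening: 0.942
grasp_force: 0.0
time_s: 28.38
position: [0.4552, 0.3055, 0.1899]
tcp_rot: [[-0.214, 0.977, 0.006], [0.977, 0.214, 0.002], [0.001, 0.006, -1.0]]
force: [0.2, 0.1, -0.1]
opening: 0.949
grasp_force: 0.0
t 28.38 tcp [0.4552 0.3055 0.1899] yang 12.38 tilt [ 0.006  0.002 -1.   ] F [ 0.2  0.1 -0.1] op 0.949
filt 4345 (array([453.3, 303.4]), array([54. , 97.3]), -77.6) 0.0329
t 28.43 tcp [0.4549 0.3054 0.1893] yang 12.38 tilt [ 0.005  0.002 -1.   ] F [-0.  -0.7 -0.1] op 0.955
red 1969 (array([454.5, 300.9]), array([ 86.3, 130.9]), -77.7)
```

View pics/w9.png

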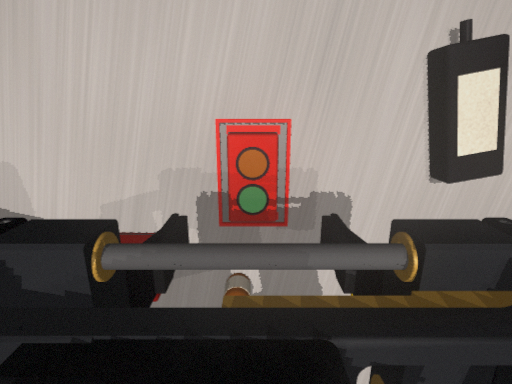

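The filter cassette lies flat in the red tray at (253,175), and the bottle is standing at (237,285). On to the grating case.

```bash
python3 -m handwheel '[[0.0,-0.01,0,0,0,-0.005],[0.002,-0.035,0,0,0,-0.015],[0.004,-0.073,0,0,0,-0.025],[0.006,-0.111,0,0,0,-0.035],[0.008,-0.149,0,0,0,-0.045],[0.01,-0.187,0,0,0,-0.055],[0.012,-0.22,0,0,0,-0.06],[0.013,-0.24,0,0,0,-0.061]]' 1
python3 -m handwheel '[[0.001,-0.015,0,0,0,0],[0.002,-0.03,-0.003,0,0,0],[0.003,-0.045,-0.008,0,0,0],[0.004,-0.056,-0.013,0,0,0],[0.004,-0.062,-0.018,0,0,0],[0.004,-0.062,-0.02,0,0,0],[0.004,-0.062,-0.02,0,0,0],[0.004,-0.062,-0.02,0,0,0]]'
python3 - <<'E'
from h import *
wlayers(dict(grat=(.029,.04)),(.47,.003),"w10")
E
```

```text
time_s: 29.15
position: [0.4655, 0.0615, 0.185]
tcp_rot: [[-0.091, 0.996, -0.004], [0.996, 0.091, -0.001], [-0.0, -0.004, -1.0]]
force: [0.9, 1.1, 0.2]
opening: 0.996
grasp_force: 0.0
time_s: 29.82
position: [0.4702, 0.0034, 0.1661]
tcp_rot: [[-0.094, 0.996, -0.001], [0.996, 0.094, 0.001], [0.001, -0.001, -1.0]]
force: [0.1, 0.9, 0.4]
opening: 1.0
grasp_force: 0.0
t 29.82 tcp [0.4702 0.0034 0.1661] yang 5.41 tilt [-0.001  0.001 -1.   ] F [0.1 0.9 0.4] op 1.0
grat 7416 (array([470.4,   1.3]), array([ 62.6, 122.7]), -84.6) 0.0347
```

```bash
python3 -m handwheel '[[0,0,-0.01,0,0,0],[0,-0.001,-0.03,0,0,0],[0,-0.001,-0.054,0,0,0],[0,-0.001,-0.078,0,0,0],[0,-0.001,-0.1,0,0,0],[0,-0.001,-0.117,0,0,0],[0,-0.001,-0.126,0,0,0],[0,-0.001,-0.1295,0,0,0]]' 1
python3 -m handwheel '[[0,0,0,0,0,0],[0,0,0,0,0,0],[0,0,0,0,0,0],[0,0,0,0,0,0],[0,0,0,0,0,0],[0,0,0,0,0,0],[0,0,0,0,0,0],[0,0,0,0,0,0]]' -1
python3 -m handwheel '[[0,0,0,0,0,0],[0,0,0,0,0,0],[0,0,0,0,0,0],[0,0,0,0,0,0],[0,0,0.001,0,0,0],[0,0,0.003,0,0,0],[0,0,0.006,0,0,0],[0,0,0.008,0,0,0]]' -1
python3 -m handwheel '[[0,0,0.008,0,0,0],[0,0,0.022,0,0,0],[0,0,0.045,0,0,0],[0,0,0.07,0,0,0],[0,0,0.095,0,0,0],[0,0,0.12,0,0,0],[0,0,0.135,0,0,0],[0,0,0.14,0,0,0]]'
```

```text
time_s: 30.53
position: [0.4703, 0.0025, 0.036]
tcp_rot: [[-0.095, 0.995, -0.002], [0.995, 0.095, 0.0], [0.001, -0.002, -1.0]]
force: [-0.2, -1.3, -0.2]
opening: 0.998
grasp_force: 0.0
time_s: 31.2
position: [0.4713, 0.0018, 0.0379]
tcp_rot: [[-0.094, 0.996, 0.002], [0.996, 0.094, -0.0], [-0.0, 0.002, -1.0]]
force: [-0.0, 0.7, 6.2]
opening: 0.71
grasp_force: 30.0
time_s: 31.87
position: [0.4705, 0.0019, 0.0451]
tcp_rot: [[-0.094, 0.996, -0.001], [0.996, 0.094, 0.0], [0.0, -0.001, -1.0]]
force: [-0.5, 0.5, -3.2]
opening: 0.712
grasp_force: 30.0
time_s: 32.53
position: [0.4717, 0.0017, 0.1879]
tcp_rot: [[-0.094, 0.996, 0.005], [0.996, 0.094, -0.001], [-0.002, 0.005, -1.0]]
force: [0.4, 0.3, -3.3]
opening: 0.71
grasp_force: 30.0
```

```bash
python3 -m handwheel '[[0.011,-0.011,0,0,0,0.003],[0.036,-0.037,0,0,0,0.01],[0.064,-0.065,0,0,0,0.02],[0.092,-0.094,0,0,0,0.03],[0.12,-0.122,0,0,0,0.04],[0.148,-0.15,0,0,0,0.046],[0.17,-0.173,0,0,0,0.05],[0.18,-0.183,0,0,0,0.051]]'
python3 -m handwheel '[[0,0,0,0,0,0],[0,0,-0.003,0,0,0],[0,0,-0.008,0,0,0],[0,0,-0.01,0,0,0],[0,0,-0.01,0,0,0],[0,0,-0.01,0,0,0],[0,0,-0.01,0,0,0],[0,0,-0.01,0,0,0]]'
python3 - <<'E'
from h import *
st,im,d,P=wlayers({},(0,0),"w11",True)
m=mask(im,"blue",90); P=cloud("wrist",d,st); ok=(m>0)&(abs(P[...,2]-.004)<.012)&(np.hypot(P[...,0]-.651,P[...,1]+.18)<.1)
ys,xs=np.nonzero(ok); Q=onplane("wrist",np.c_[xs,ys],.006,st); print(len(Q),rect(Q))
a=np.radians(11.2); u=np.array([-np.sin(a),np.cos(a)]); v=np.array([u[1],-u[0]]); w=Q@v
print("centre",u*((Q@u).max()-.077)+v*(w.max()+w.min())/2,"width",w.max()-w.min())
E
```

```text
time_s: 33.2
position: [0.6533, -0.1852, 0.1838]
tcp_rot: [[-0.193, 0.981, 0.002], [0.981, 0.193, -0.002], [-0.003, 0.002, -1.0]]
force: [-0.9, -0.3, -3.5]
opening: 0.71
grasp_force: 30.0
time_s: 33.87
position: [0.6508, -0.1808, 0.1755]
tcp_rot: [[-0.195, 0.981, 0.001], [0.981, 0.195, -0.0], [-0.0, 0.0, -1.0]]
force: [1.0, 0.6, -3.7]
opening: 0.71
grasp_force: 30.0
t 33.87 tcp [ 0.6508 -0.1808  0.1755] yang 11.26 tilt [ 0.001 -0.    -1.   ] F [ 1.   0.6 -3.7] op 0.71
1107 (array([ 622.4, -128.4]), array([ 55.6, 129.9]), 34.0)
centre [ 0.64076868 -0.18419627] width 0.1125331729338056
```

View pics/w11.png

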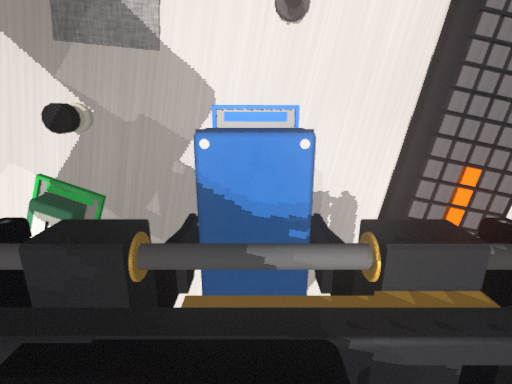

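The blue tray's far end shows at (256,117), square with the held case at (255,200). The mask caught a stray patch, so I'll restrict it to that end.

```bash
python3 - <<'E'
from h import *
im=cv2.imread("pics/w11.png"); st=bot.read_state()
m=mask(im,"blue",110); m[124:]=0; m[:, :206]=0; m[:,306:]=0; m[:100]=0
ys,xs=np.nonzero(m); Q=onplane("wrist",np.c_[xs,ys],.006,st); print(len(Q),rect(Q))
a=np.radians(11.2); u=np.array([-np.sin(a),np.cos(a)]); v=np.array([u[1],-u[0]]); w=Q@v
print("centre",u*((Q@u).max()-.077)+v*(w.max()+w.min())/2,"width",w.max()-w.min())
E
```

```text
1022 (array([ 637.9, -115.8]), array([18.4, 91.1]), 11.2)
centre [ 0.65108324 -0.18230248] width 0.09109018224247034
```

```bash
python3 -m handwheel '[[0,0,-0.01,0,0,0],[0,-0.001,-0.032,0,0,0],[0,-0.001,-0.057,0,0,0],[0,-0.001,-0.082,0,0,0],[0,-0.001,-0.105,0,0,0],[0,-0.001,-0.121,0,0,0],[0,-0.001,-0.131,0,0,0],[0,-0.001,-0.135,0,0,0]]'
python3 -m handwheel '[[0,0,-0.0005,0,0,0],[0,0,-0.001,0,0,0],[0,0,-0.0015,0,0,0],[0,0,-0.0015,0,0,0],[0,0,-0.0015,0,0,0],[0,0,-0.0015,0,0,0],[0,0,-0.0015,0,0,0],[0,0,-0.0015,0,0,0]]'
```

```text
time_s: 34.58
position: [0.6492, -0.1815, 0.038]
tcp_rot: [[-0.195, 0.981, -0.004], [0.981, 0.195, 0.002], [0.003, -0.004, -1.0]]
force: [-6.9, 1.5, 12.5]
opening: 0.707
grasp_force: 30.0
time_s: 35.25
position: [0.6509, -0.1822, 0.0388]
tcp_rot: [[-0.195, 0.981, 0.0], [0.981, 0.195, -0.0], [-0.0, 0.0, -1.0]]
force: [0.6, 0.0, -3.7]
opening: 0.708
grasp_force: 30.0
```

```bash
python3 -m handwheel '[[0,0,-0.0003,0,0,0],[0,0,-0.0006,0,0,0],[0,0,-0.0009,0,0,0],[0,0,-0.0012,0,0,0],[0,0,-0.0013,0,0,0],[0,0,-0.0013,0,0,0],[0,0,-0.0013,0,0,0],[0,0,-0.0013,0,0,0]]'
```

```text
time_s: 35.92
position: [0.6507, -0.1821, 0.0379]
tcp_rot: [[-0.195, 0.981, 0.0], [0.981, 0.195, -0.0], [-0.0, 0.0, -1.0]]
force: [-1.7, 1.5, 5.9]
opening: 0.71
grasp_force: 30.0
```

Contact. Release, lift, and check.

```bash
python3 -m handwheel '[[0,0,0,0,0,0],[0,0,0,0,0,0],[0,0,0,0,0,0],[0,0,0,0,0,0],[0,0,0,0,0,0],[0,0,0,0,0,0],[0,0,0,0,0,0],[0,0,0,0,0,0]]' 1
python3 -m handwheel '[[0,0,0.005,0,0,0],[0,0,0.02,0,0,0],[0,0,0.045,0,0,0],[0,0,0.075,0,0,0],[0,0,0.105,0,0,0],[0,0,0.13,0,0,0],[0,0,0.145,0,0,0],[0,0,0.15,0,0,0]]'
python3 -m handwheel '[[-0.005,0.01,0,0,0,0],[-0.02,0.035,0,0,0,0],[-0.04,0.065,0,0,0,0],[-0.06,0.095,0,0,0,0],[-0.08,0.125,0,0,0,0],[-0.1,0.155,0,0,0,0],[-0.11,0.175,0,0,0,0],[-0.115,0.18,0,0,0,0]]'
python3 - <<'E'
from h import *
st=bot.read_state(); print(st["time_s"],st["position"])
im,d=cams.capture("top"); P=cloud("top",d); cv2.imwrite("pics/top1.png",cv2.resize(im,(800,600),interpolation=cv2.INTER_CUBIC))
im2,_=cams.capture("side"); cv2.imwrite("pics/side1.png",cv2.resize(im2,(800,600),interpolation=cv2.INTER_CUBIC))
for n,x,y,zt in [("lens",.652,.179,.04),("slit",.441,-.28,.032),("filt",.455,.306,.032),("grat",.651,-.178,.034)]:
    s=(abs(P[...,0]-x)<.09)&(abs(P[...,1]-y)<.09)&(abs(P[...,2]-zt)<.008)
    print(n,s.sum(),rect(P[s][:,:2]) if s.sum()>9 else None,np.median(P[s][:,2]).round(4))
E
```

```text
time_s: 36.58
position: [0.6508, -0.1821, 0.0372]
tcp_rot: [[-0.195, 0.981, 0.0], [0.981, 0.195, -0.0], [-0.0, 0.0, -1.0]]
force: [0.2, -0.3, 0.5]
opening: 0.996
grasp_force: 0.0
time_s: 37.25
position: [0.6527, -0.183, 0.1927]
tcp_rot: [[-0.195, 0.981, 0.008], [0.981, 0.195, -0.004], [-0.005, 0.007, -1.0]]
force: [-0.9, 0.5, -0.1]
opening: 1.003
grasp_force: 0.0
time_s: 37.92
position: [0.531, 0.002, 0.1859]
tcp_rot: [[-0.198, 0.98, -0.007], [0.98, 0.198, 0.002], [0.004, -0.006, -1.0]]
force: [-0.1, -0.0, 0.5]
opening: 1.004
grasp_force: 0.0
37.9167 [0.53103546 0.00197604 0.18587944]
lens 223 (array([650.2, 179.6]), array([38. , 38.6]), 4.7) 0.0407
slit 597 (array([ 439.4, -280. ]), array([46.3, 72.3]), 81.2) 0.0319
filt 960 (array([453.9, 306.5]), array([54.1, 98.2]), -77.6) 0.0327
grat 1299 (array([ 649.9, -178.8]), array([ 63.3, 125.5]), -78.4) 0.034
```

View pics/top1.png

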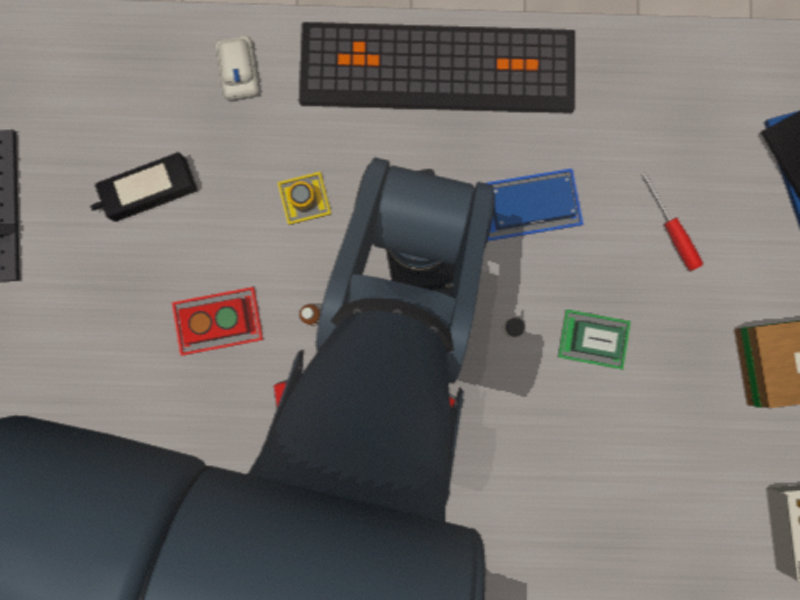

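View pics/side1.png

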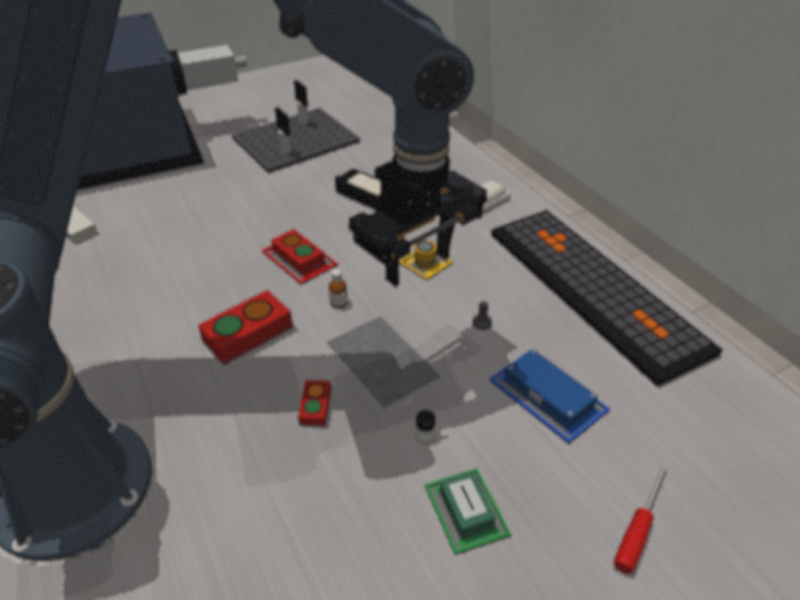

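All four pieces lie flat inside their trays: lens (303,194), slit (595,340), filter (215,321) and grating (537,202) in the top view. The bottle is still standing at (310,314), and the robot is touching nothing. Let the arm settle, then hand in.

```bash
python3 -m handwheel '[[0,0,0,0,0,0],[0,0,0,0,0,0],[0,0,0,0,0,0],[0,0,0,0,0,0],[0,0,0,0,0,0],[0,0,0,0,0,0],[0,0,0,0,0,0],[0,0,0,0,0,0]]' && python3 -c "from rig import bot; print(bot.hand_in())"
```

```text
time_s: 38.68
position: [0.5358, -0.0023, 0.1872]
tcp_rot: [[-0.195, 0.981, 0.0], [0.981, 0.195, 0.0], [-0.0, 0.0, -1.0]]
force: [-0.2, 0.6, 0.2]
opening: 1.002
grasp_force: 0.0
the job is handed in; nothing more can be done
None
```

The job is handed in at about 39 s: all four pieces lie flat inside their own-coloured trays, set down in order and clear of the rims, and the bottle is still standing where it was; no verdict came back from the hand-in.

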